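Move a set gel from the casting stand to the running tank

TASK

The gel in the cream casting stand has set: lift out the blue comb first and then both end gates, and stand all three upright in the white drip tray. Carry the gel tray, kept level, onto the middle of the deck in the running tank, square with the tank and with the row of wells at the black terminal's end. Then put the black and the red gate back in their own ends of the casting stand, as they stood, and last the comb in its seats, and leave the timer, dropper bottle and beaker where they are.

Things in the scene. Friction and masses are not known exactly. Their poses are not given: they have to be found in the camera images.
- comb: Blue bridge comb, 114 mm along its y, 82 high, symmetric. Origin: between the undersides of its two feet (each 20 x 14 mm, centred at y = +-50), z up; it stands by itself. Crossbar 12 mm thick (x) at z 34-46 mm; grip tab above its middle 12 mm (x) x 40 mm (y), z 46-82. Teeth hang below the bar to z 8. 0.09 kg. Both feet start in the seats of the stand.
- gate_black: Cream end gate with a black grip rib, 54 mm high, symmetric. Origin: centre of its underside, z up. Block 22 mm (x) x 76 mm (y), z 0-30; lip 34 mm (x), z 28-36, that reaches over the tray's end; grip rib 12 mm (x) x 44 mm (y), z 36-54. 0.12 kg. Belongs at the stand's black-marked (+x) end, by the wells.
- gate_red: The same gate with a red grip rib: origin, axes and sizes as gate_black. Belongs at the stand's red-marked (-x) end.
- gel_tray_small: Clear tray with a pink gel, 120 mm (x) x 64 mm (y) x 26 mm high, open ends, side walls 4 mm thick; grip it across the 64 mm. Origin: on its underside below the row of 8 dark wells, z up; the tray's middle is at x = -36 mm. +x points from its middle to the well end (black dashes on its walls; red ones at the other end). 0.15 kg. The gates' lips and the comb hold it down in the stand.
- caster: Cream casting stand, 204 x 146 mm, fixed; all parts stand on its level top at z = 12 mm. Origin: centre of its underside; +x to the black-marked end, -x to the red. Seats: gates at x = +72.5 (black) and -72.5 mm (red), comb at x = +36, all y = 0, axes along the stand's. Seat rims 8-12 mm high slope outwards and leave about 6 mm play each way. The tray's middle starts at the origin.
- tank: Clear electrophoresis tank, 359 x 189 x 92 mm, fixed. Origin: centre of its underside, z up. Deck in its middle 148 x 150 mm, level, at z = 44 mm; inside width (y) 152 mm, walls to z = 85. +x points to the end with the black terminal, -x to the red terminal and red strip. Loaded rightly, the tray's middle is at x = y = 0 and its x lies along the tank's x.
- drip_tray: White ribbed drip tray, 250 mm (x) x 170 mm (y), fixed: the side area. Origin: centre of its underside; floor at z = 3 mm, rim 5 mm thick and 12 mm high.
- timer: White timer lying on its back, 60 x 64 x 18 mm, loose, by the drip tray. Bystander. Origin: centre of its underside.
- dropper: White dropper bottle with an orange cap, 32 mm wide, 66 high, loose, by the drip tray. Bystander. Origin: centre of its underside.
- beaker: Small clear beaker, 52 mm wide, 56 high, loose, by the drip tray. Bystander. Origin: centre of its underside.
Things that resemble listed ones, but are neither listed nor needed, are in the scene too. What is shaped like the gate_black but green or turquoise is not meant.

How it is judged:
By the outcome, as a careful person would: the job done as asked, in the order asked, and still so for the second after the job is handed in, with the robot touching nothing.
It also fails if it takes over 152 s, if anything falls off the work surface, if the arm or the gripper's body presses on something with over 40 N, if the wrist force passes 120 N, or if a joint passes its speed limit or range.

ROBOT

A 6-joint arm with a two-finger parallel gripper is mounted at the origin on a cart in front of the work surface, level with it; the furniture and walls round the work are solid. World frame = base frame: x ahead of the robot, y to its left, z up, the work surface at z = 0. Lengths are in mm, angles in rad, forces in N, time in s.
With the tool pointing down it reaches from about 275 to 825 mm from the base axis. Payload 5.2 kg.
Tool frame: the origin (TCP) lies on the centre line of the jaws, within the pads' length; the fingertips stand 11 mm ahead of it and the grasp point (between the pads) lies 8 mm behind it (robot.finger_overhang is the distance from the TCP to the fingertips, in mm); z points along the fingers, y is the line along which they close (so a half turn about z gives the same grasp; the last joint's range is limited). The gripper opens to 93 mm and grips with 3 to 60 N. Pads are 15 mm wide; open, the fingers measure 128 mm over their backs; the gripper's body (75 mm by 188 mm) begins 65 mm behind the grasp point.
Start: joints at [-1.48, 0.259, 1.535, -0, 1.348, -0.203], TCP at [159.296, -526.431, 229.653] pointing down, gripper open.
Joint ranges: [-3.14, 3.14], [-0.91, 2.08], [0.19, 2.58], [-1.22, 4.36], [0.22, 2.71], [-3.12, 3.12]. Speed limits (rad/s): [2.57, 2.57, 3.14, 3.14, 3.14, 3.14].

INTERFACE

Orientations are given as a unit quaternion [w, x, y, z].
In Python, from plant import robot gives the robot as it stands.
- The arm moves only by the shell command python3 -m jog 'ROWS' [FORCE]. ROWS is a JSON object whose one key "deltas" holds a list of rows, each a list of 3 entries, a list of its own where there are three numbers: the shift along the world's x, y, z in units of 25 mm (1.0 is 25 mm), then the turn, a rotation vector about the world's x, y, z in units of 10 degrees (1.0 is 10 degrees), then the finger opening in mm, from 0 to 93. In form: {"deltas": [[[tx, ty, tz], [rx, ry, rz], jaw], ...]}. A call has 1 to 10 rows; each row shifts and turns the commanded pose from where the row before left it; what a row does not reach is not made up. A row lasts 1/8 s, in which the tool goes at most 62.5 mm and 10.7 degrees, less where a joint would pass 70% of its speed; a pose out of reach is approached as far as the arm can. A call is refused whole if a number of a shift passes 1 or a number of a turn 1, either way. A call with a gripper value outside its range is refused whole. The fingers move at their own pace and stop on an object; FORCE is the grip in N (left out, the last holds). Time passes only in rows, so rows that do not move let the fingers close. It gives the time, the measured TCP pose, the force, the opening and the grip force at its end, in the units of the state.
- robot.observe(): the state, without advancing time (a new reading comes with each control period).
- robot.read_camera(name): name is "scene" or "top"; returns a dict with "pixels" (384x512x3 uint8, red, green, blue), "z_map" (384x512 float32, mm along the optical axis (not along the pixel's ray), 0 where there is no reading), "fx", "fy", "cx", "cy" (pixels), "rvec" (rotation vector, rad) and "tvec" (3), from world to camera coordinates, as OpenCV has them. Camera axes: x right, y down, z forward; pixel columns grow to the right and rows downward; lengths in mm; the calibration is good to about 2 mm. A picture is of the moment at which its call begins.
- robot.close_job(): hands the job in; it is judged then, once.
The state is a dict: "t": time; "joint_positions": joint angles; "joint_velocities": joint speeds; "effort": joint torques, N m; "position": TCP position; "ee_rot": TCP orientation; "wrist_force": force on the tool from outside, world axes, zero at the start; "torque": the same for the moment, N m; "opening": finger opening in mm; "gripper_force": force on a finger pad.
Only numpy, scipy, OpenCV 4.12 (cv2) and the standard library are available. Lean on these libraries where they do the work, as an engineer would, in place of code of your own. Each camera call takes 0.05 s, during which the arm holds its last target. There are 200 camera calls.

## Working session

There is one attempt and no reset: what is moved stays moved. The work goes in short steps, Python scripts to look and compute and a shell command to move; the robot and the scene stay as the last step left them, time stands still between calls to the robot, and variables do not carry over. Pictures are saved under pics/ and viewed, at most 14 in all, crops included, and the job is handed in when it is done.

```bash
mkdir -p pics; ls; cat > h.py <<'E'
import numpy as np, cv2
from plant import robot
def cam(n):
    c=robot.read_camera(n); R=cv2.Rodrigues(np.array(c["rvec"],float))[0]; t=np.array(c["tvec"],float).ravel()
    return c,R,t
def pts(c,R,t):
    z=c["z_map"].astype(float); v,u=np.mgrid[0:z.shape[0],0:z.shape[1]]
    p=np.stack([(u-c["cx"])/c["fx"]*z,(v-c["cy"])/c["fy"]*z,z],-1)
    return (p-t)@R
def onplane(c,R,t,uv,h):
    uv=np.atleast_2d(uv).astype(float)
    d=np.c_[(uv[:,0]-c["cx"])/c["fx"],(uv[:,1]-c["cy"])/c["fy"],np.ones(len(uv))]@R
    o=-R.T@t
    return o+d*((h-o[2])/d[:,2])[:,None]
def save(c,n,box=None,s=1.5):
    im=c["pixels"][...,::-1]
    if box: u0,v0,u1,v1=box; im=im[v0:v1,u0:u1]
    cv2.imwrite(f"pics/{n}.png",cv2.resize(im,None,fx=s,fy=s,interpolation=cv2.INTER_CUBIC))
E
python3 - <<'E'
from h import *
for n in("scene","top"):
    c,R,t=cam(n); save(c,n+"0"); print(n,-R.T@t,R[2],c["fx"])
    np.savez(f"{n}0.npz",**{k:c[k] for k in c})
print(robot.observe())
E
```

```text
pics
scene [ -64.14232987 1229.40531153 1031.24307061] [ 0.35795985 -0.71431282 -0.6013501 ] 466.0456440759037
top [ 392.26658228   58.61592722 1334.87439477] [ 0.08882766 -0.00549459 -0.99603185] 414.2498131531483
{'t': 0.1, 'joint_positions': array([-1.47983301e+00,  2.59253640e-01,  1.53594634e+00, -1.86457148e-05,
        1.34804379e+00, -2.02832676e-01]), 'joint_velocities': array([ 0.00095962, -0.0017902 , -0.00243882,  0.00028584,  0.00023407,
        0.00036086]), 'effort': array([ 2.06170131e-03, -4.38214159e+01, -2.84643209e+01,  7.20455521e-02,
        3.62683309e-02, -4.90714388e-05]), 'position': array([ 159.22773549, -525.94670569,  228.92067915]), 'ee_rot': array([-8.24773437e-04,  9.89229238e-01,  1.46372244e-01,  3.70765542e-05]), 'wrist_force': array([ 0.01304604, -0.70288453, -0.43750923]), 'torque': array([-0.00397038, -0.02826929,  0.0349548 ]), 'gripper_force': 0.0, 'opening': 92.94497754320528}
```

View pics/top0.png

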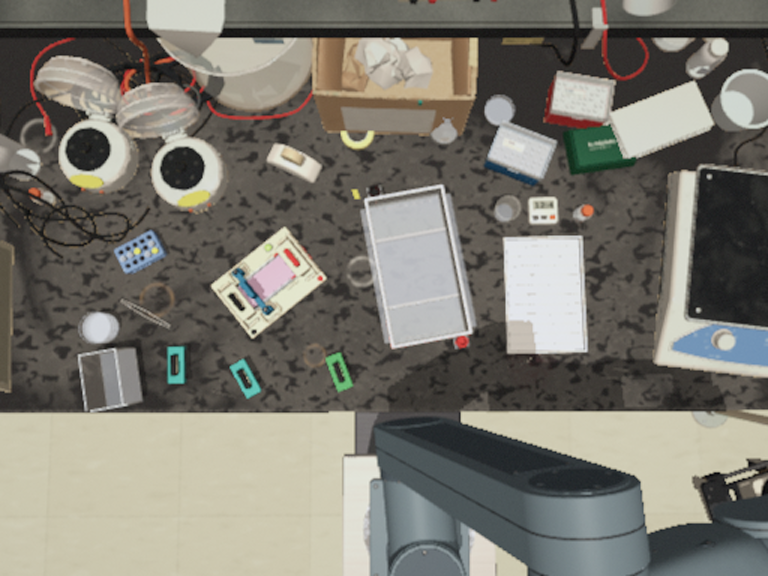

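View pics/scene0.png

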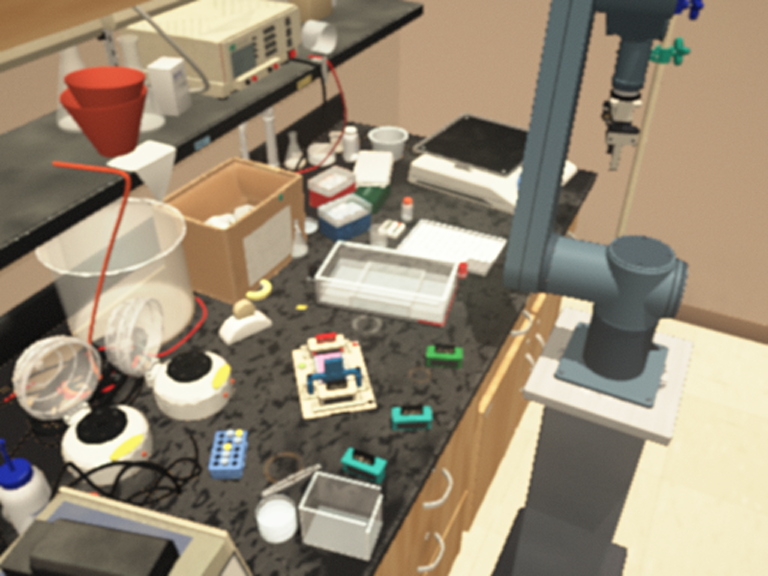

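The top view (768×576 display) shows the caster at (268,282): black rib at lower left (237,301), red at upper right (291,257), blue comb at (255,288). The tank is at (418,266) with its black terminal at the top. The drip tray is at (545,295), with the bystanders above it. The turquoise and green gates are decoys. Next I'll measure.

```bash
cat > m.py <<'E'
from h import *
def largest(m,k=1):
    n,l,s,ce=cv2.connectedComponentsWithStats(m.astype(np.uint8)); 
    return [(l==i) for i in (1+np.argsort(-s[1:,4]))[:k]]
def rect(p):
    (c,s,a)=cv2.minAreaRect(p[:,:2].astype(np.float32)); 
    if s[0]<s[1]: s=(s[1],s[0]);a+=90
    return np.round(c,1),np.round(s,1),round((a+90)%180-90,1)
def inside(P,box): return (P[...,0]>box[0])&(P[...,0]<box[1])&(P[...,1]>box[2])&(P[...,1]<box[3])
def meas(n,h,mask,k=1):
    c,R,t=n
    for m in largest(mask,k):
        v,u=np.nonzero(m); p=onplane(c,R,t,np.c_[u,v],h)
        ct=max(cv2.findContours(m.astype(np.uint8),0,2)[0],key=len)[:,0]
        print("  n",m.sum(),"mean",p[:,:2].mean(0).round(1),"px",u.mean().round(),v.mean().round(),"rect",rect(onplane(c,R,t,ct,h)))
E
python3 - <<'E'
from m import *
n=cam("top"); c,R,t=n; P=pts(c,R,t); hsv=cv2.cvtColor(c["pixels"],cv2.COLOR_RGB2HSV).astype(int)
H,S,V=hsv[...,0],hsv[...,1],hsv[...,2]; z=P[...,2]
v,u=np.mgrid[0:384,0:512]
reg=lambda a,b,cc,d:(u>a)&(u<cc)&(v>b)&(v<d)
cr=reg(135,145,222,230)
print("caster all (z>6)");meas(n,12,cr&(z>6)&(z<16))
print("caster cream whole"); meas(n,12,cv2.morphologyEx((cr&(V>110)).astype(np.uint8),3,np.ones((5,5)))>0)
print("blue"); meas(n,90,cr&(H>95)&(H<120)&(S>110),2)
print("pink"); meas(n,30,cr&((H>140)&(H<172))&(S>25)&(V>140))
print("red"); meas(n,66,cr&((H<8)|(H>172))&(S>140),3)
print("black ribs z>60"); meas(n,66,cr&(z>58)&(z<72),3)
print("tab z>86"); meas(n,94,cr&(z>84)&(z<100),2)
dr=reg(325,150,400,240)
print("drip"); meas(n,12,dr&(V>150)); meas(n,12,cv2.morphologyEx((dr&(z>1.5)&(z<20)).astype(np.uint8),2,np.ones((3,3)))>0)
tr=reg(235,115,322,238)
print("tank rim z>75"); meas(n,92,tr&(z>75)&(z<105)); print("tank z pct",[ (a,int((tr&(z>a)&(z<a+10)).sum())) for a in range(0,110,10)])
print("deck z"); meas(n,44,tr&(z>38)&(z<50))
print("small"); 
for nm,h,b in(("timer",18,(350,130,374,150)),("drop",66,(378,132,400,150)),("beak",56,(325,125,350,150))):
    m=reg(*b)&(z>8); print(nm); meas(n,h,m)
E
```

```text
caster all (z>6)
  n 897 mean [515.3 295.3] px 186.0 188.0 rect (array([516. , 317.4]), array([204.1, 151.5]), -50.7)
caster cream whole
  n 2994 mean [515.1 317.6] px 179.0 188.0 rect (array([516.5, 316.6]), array([208.3, 149.7]), -51.0)
blue
  n 116 mean [496.2 343.2] px 165.0 192.0 rect (array([493.5, 342. ]), array([93.8, 17.4]), 34.2)
  n 18 mean [451.8 301. ] px 179.0 206.0 rect (array([451.4, 301.3]), array([16. , 10.8]), -25.9)
pink
  n 433 mean [523.2 309.5] px 180.0 185.0 rect (array([523.2, 309.8]), array([84.3, 53. ]), -51.2)
red
  n 39 mean [560.8 260.4] px 194.0 171.0 rect (array([560.6, 260.5]), array([41.9,  8.6]), 38.8)
  n 6 mean [517.6 201.3] px 213.0 185.0 rect (array([517.4, 201.1]), array([6.6, 4.3]), 45.0)
  n 1 mean [577.2 233.1] px 203.0 166.0 rect (array([577.2, 233.1]), array([0., 0.]), 0.0)
black ribs z>60
  n 60 mean [471.  374.1] px 157.0 200.0 rect (array([471.3, 374. ]), array([44. , 13.2]), 40.3)
  n 58 mean [562.3 261.7] px 194.0 171.0 rect (array([562.1, 261.7]), array([42.9, 12.5]), 38.7)
  n 37 mean [467.8 323.3] px 173.0 201.0 rect (array([470.6,
[... 336 characters left out ...]
4,  56.2]), 3.0)
tank rim z>75
  n 1303 mean [542.1   4.2] px 278.0 176.0 rect (array([543.3,   4.5]), array([356.6, 186. ]), 10.5)
tank z pct [(0, 2421), (10, 26), (20, 24), (30, 2025), (40, 2506), (50, 121), (60, 105), (70, 696), (80, 721), (90, 64), (100, 0)]
deck z
  n 2725 mean [542.4   3.7] px 277.0 178.0 rect (array([546.5,   2.8]), array([295.6, 152.8]), 10.5)
small
timer
  n 347 mean [ 668.9 -269.4] px 361.0 140.0 rect (array([ 669.2, -268.6]), array([64.2, 59.2]), -86.4)
drop
  n 124 mean [ 653.9 -340.2] px 388.0 141.0 rect (array([ 653.7, -340.2]), array([45.2, 30.6]), -63.6)
beak
  n 165 mean [ 665.6 -186. ] px 337.0 138.0 rect (array([ 664.7, -184.7]), array([56.8, 54.1]), 89.9)
```

```bash
python3 -m jog '{"deltas":[[[0.385,1,0],[0,0,0.222],40],[[0.385,1,0],[0,0,0.222],40],[[0.385,1,0],[0,0,0.222],40],[[0.385,1,0],[0,0,0.222],40],[[0.385,1,0],[0,0,0.222],40],[[0.385,1,0],[0,0,0.222],40],[[0.385,1,0],[0,0,0.222],40],[[0.385,1,0],[0,0,0.222],40],[[0.385,1,0],[0,0,0.222],40],[[0.385,1,0],[0,0,0.222],40]]}' 20
cat > p.py <<'E'
from h import *
from scipy.spatial.transform import Rotation as Ro
def st():
    s=robot.observe(); q=s["ee_rot"]; M=Ro.from_quat([q[1],q[2],q[3],q[0]]).as_matrix()
    return s,np.degrees(np.arctan2(M[1,1],M[0,1])),M
if __name__=="__main__":
    import sys
    s,y,M=st(); print("t",round(s["t"],2),"pos",s["position"].round(1),"yawY",round(y,2),"tilt",M[:2,2].round(3),"F",s["wrist_force"].round(1),"open",round(s["opening"],1),"g",round(s["gripper_force"],1),"j",s["joint_positions"].round(2))
    if len(sys.argv)>4:
        d=np.array([float(x) for x in sys.argv[1:4]])-s["position"]; print("go",(d/25).round(2),"turn",round((float(sys.argv[4])-y)/10,2))
E
python3 p.py 494 345.5 229 -51
```

```text
t: 1.4
position: [255.8, -275.1, 229.6]
ee_rot: [-0.0, 0.942, 0.335, 0.0]
wrist_force: [0.1, -0.9, 0.7]
opening: 40.1
gripper_force: 0.0
t 1.4 pos [ 255.8 -275.1  229.6] yawY -50.87 tilt [0. 0.] F [ 0.1 -0.9  0.7] open 40.1 g 0.0 j [-1.12 -0.07  1.9   0.    1.31 -0.23]
go [ 9.530e+00  2.482e+01 -2.000e-02] turn -0.01
```

```bash
R='' ; python3 -m jog '{"deltas":[[[0.381,0.993,0],[0,0,0],40],[[0.381,0.993,0],[0,0,0],40],[[0.381,0.993,0],[0,0,0],40],[[0.381,0.993,0],[0,0,0],40],[[0.381,0.993,0],[0,0,0],40],[[0.381,0.993,0],[0,0,0],40],[[0.381,0.993,0],[0,0,0],40],[[0.381,0.993,0],[0,0,0],40],[[0.381,0.993,0],[0,0,0],40],[[0.381,0.993,0],[0,0,0],40]]}' >/dev/null
python3 -m jog '{"deltas":[[[0.381,0.993,0],[0,0,0],40],[[0.381,0.993,0],[0,0,0],40],[[0.381,0.993,0],[0,0,0],40],[[0.381,0.993,0],[0,0,0],40],[[0.381,0.993,0],[0,0,0],40],[[0.381,0.993,0],[0,0,0],40],[[0.381,0.993,0],[0,0,0],40],[[0.381,0.993,0],[0,0,0],40],[[0.381,0.993,0],[0,0,0],40],[[0.381,0.993,0],[0,0,0],40]]}' >/dev/null
python3 -m jog '{"deltas":[[[0.381,0.993,0],[0,0,0],40],[[0.381,0.993,0],[0,0,0],40],[[0.381,0.993,0],[0,0,0],40],[[0.381,0.993,0],[0,0,0],40],[[0.381,0.993,0],[0,0,0],40],[[0,0,-1],[0,0,0],40],[[0,0,-1],[0,0,0],40],[[0,0,-1],[0,0,0],40],[[0,0,-1],[0,0,0],40]]}' 
python3 p.py 494 345.5 80 -51
```

```text
t: 5.03
position: [493.1, 344.4, 128.7]
ee_rot: [0.0, 0.942, 0.334, -0.0]
wrist_force: [-0.1, -0.2, -0.3]
opening: 39.7
gripper_force: 0.0
t 5.03 pos [493.1 344.4 128.7] yawY -50.93 tilt [-0. -0.] F [-0.1 -0.2 -0.3] open 39.7 g 0.0 j [0.42 0.43 1.54 0.   1.17 1.31]
go [ 0.04  0.04 -1.95] turn -0.01
```

```bash
python3 -m jog '{"deltas":[[[0.04,0.04,-1],[0,0,0],40],[[0,0,-0.95],[0,0,0],40],[[0,0,0],[0,0,0],40],[[0,0,0],[0,0,0],0],[[0,0,0],[0,0,0],0],[[0,0,0],[0,0,0],0],[[0,0,0],[0,0,0],0]]}' 25; python3 p.py
python3 -m jog '{"deltas":[[[0,0,0.4],[0,0,0],0],[[0,0,0.4],[0,0,0],0],[[0,0,0.4],[0,0,0],0],[[0,0,0.8],[0,0,0],0],[[0,0,1],[0,0,0],0],[[0,0,1],[0,0,0],0],[[0,0,1],[0,0,0],0],[[0,0,1],[0,0,0],0]]}'; python3 p.py 487 -273 200 1
python3 - <<'E'
from h import *
c,R,t=cam("scene"); save(c,"s1",(150,170,350,320),3)
E
```

```text
t: 5.9
position: [495.0, 345.4, 81.6]
ee_rot: [-0.0, 0.943, 0.334, 0.001]
wrist_force: [-0.3, -0.3, 3.0]
opening: 11.9
gripper_force: 25.0
t 5.9 pos [495.  345.4  81.6] yawY -50.97 tilt [0.001 0.001] F [-0.3 -0.3  3. ] open 11.9 g 25.0 j [0.42 0.48 1.59 0.   1.07 1.31]
t: 6.9
position: [494.6, 345.1, 232.4]
ee_rot: [-0.0, 0.943, 0.334, 0.0]
wrist_force: [0.6, -1.2, -0.4]
opening: 11.6
gripper_force: 25.0
t 6.9 pos [494.6 345.1 232.4] yawY -50.96 tilt [0. 0.] F [ 0.6 -1.2 -0.4] open 11.6 g 25.0 j [0.42 0.35 1.4  0.   1.39 1.31]
go [ -0.3  -24.73  -1.3 ] turn 5.2
```

View pics/s1.png

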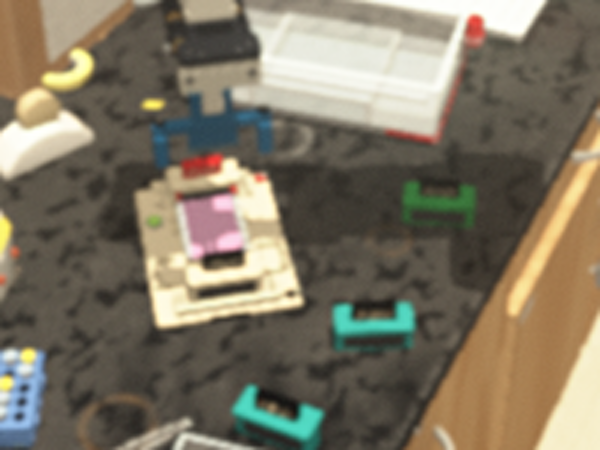

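Comb is in the jaws at (215,130) and clear of the stand. The gel tray and gates stay in place.

```bash
python3 -m jog '{"deltas":[[[0,-0.989,0],[0,0,0.52],0],[[0,-0.989,0],[0,0,0.52],0],[[0,-0.989,0],[0,0,0.52],0],[[0,-0.989,0],[0,0,0.52],0],[[0,-0.989,0],[0,0,0.52],0],[[0,-0.989,0],[0,0,0.52],0],[[0,-0.989,0],[0,0,0.52],0],[[0,-0.989,0],[0,0,0.52],0],[[0,-0.989,0],[0,0,0.52],0],[[0,-0.989,0],[0,0,0.52],0]]}' >/dev/null
python3 -m jog '{"deltas":[[[0,-0.989,0],[0,0,0],0],[[0,-0.989,0],[0,0,0],0],[[0,-0.989,0],[0,0,0],0],[[0,-0.989,0],[0,0,0],0],[[0,-0.989,0],[0,0,0],0],[[0,-0.989,0],[0,0,0],0],[[0,-0.989,0],[0,0,0],0],[[0,-0.989,0],[0,0,0],0],[[0,-0.989,0],[0,0,0],0],[[-0.1,-0.989,0],[0,0,0],0]]}' >/dev/null
python3 -m jog '{"deltas":[[[-0.1,-0.989,0],[0,0,0],0],[[-0.1,-0.989,0],[0,0,0],0],[[0,-0.989,0],[0,0,0],0],[[0,-0.989,0],[0,0,0],0],[[0,-0.989,0],[0,0,0],0],[[0,0,-1],[0,0,0],0],[[0,0,-1],[0,0,0],0],[[0,0,-1],[0,0,0],0],[[0,0,-1],[0,0,0],0],[[0,0,-1],[0,0,0],0]]}' >/dev/null; python3 p.py 487.5 -273 73.5 1
python3 - <<'E'
from m import *
n=cam("top");P=pts(*n); v,u=np.mgrid[0:384,0:512]; cr=(u>135)&(u<222)&(v>145)&(v<230); z=P[...,2]
meas(n,66,cr&(z>58)&(z<72),2)
E
```

```text
t 10.7 pos [ 487.3 -273.7  105.1] yawY 1.03 tilt [ 0. -0.] F [-0.6  0.4 -1.2] open 11.7 g 25.0 j [-0.71  0.39  1.68 -0.    1.07 -0.73]
go [ 0.01  0.03 -1.26] turn -0.0
  n 57 mean [471.2 374.3] px 157.0 200.0 rect (array([471.4, 374.3]), array([43.6, 12.8]), 39.2)
  n 56 mean [562.6 262. ] px 194.0 171.0 rect (array([562.1, 261.7]), array([42.9, 12.5]), 38.7)
```

```bash
python3 -m jog '{"deltas":[[[0,0,-0.8],[0,0,0],0],[[0,0,-0.3],[0,0,0],0],[[0,0,-0.15],[0,0,0],0],[[0,0,-0.05],[0,0,0],0],[[0,0,0],[0,0,0],0]]}'
python3 -m jog '{"deltas":[[[0,0,0],[0,0,0],20],[[0,0,0],[0,0,0],40],[[0,0,0],[0,0,0],40],[[0,0,0.5],[0,0,0],40],[[0,0,1],[0,0,0],40],[[0,0,1],[0,0,0],40],[[0,0,1],[0,0,0],40]]}'; python3 p.py 471.2 374.2 150 -51
python3 - <<'E'
from h import *
c,R,t=cam("scene"); save(c,"s2",(230,90,380,210),4)
E
```

```text
t: 11.38
position: [487.5, -273.2, 73.9]
ee_rot: [0.0, 0.701, 0.713, 0.0]
wrist_force: [0.3, 0.8, -1.2]
opening: 12.2
gripper_force: 25.0
t: 12.25
position: [487.3, -273.0, 162.7]
ee_rot: [0.0, 0.701, 0.713, 0.0]
wrist_force: [1.4, 0.1, 0.8]
opening: 40.2
gripper_force: 0.0
t 12.25 pos [ 487.3 -273.   162.7] yawY 1.04 tilt [ 0.001 -0.001] F [1.4 0.1 0.8] open 40.2 g 0.0 j [-0.71  0.33  1.61  0.    1.2  -0.73]
go [-0.64 25.89 -0.51] turn -5.2
```

View pics/s2.png

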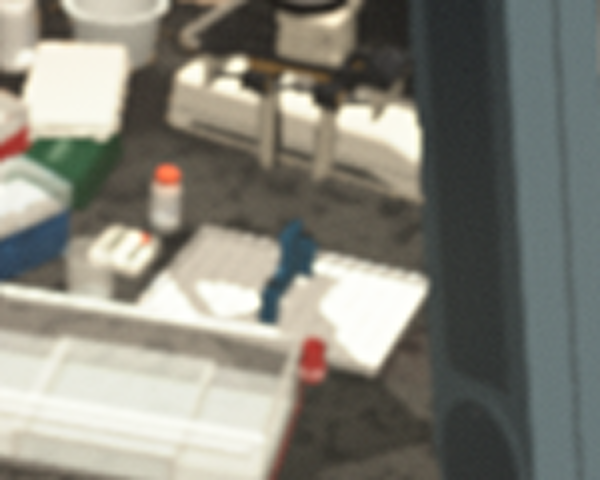

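The comb stands upright in the drip tray at (285,275) in the crop. Next is the black gate.

```bash
python3 -m jog '{"deltas":[[[0,0.996,0],[0,0,0],40],[[0,0.996,0],[0,0,0],40],[[0,0.996,0],[0,0,0],40],[[0,0.996,0],[0,0,0],40],[[0,0.996,0],[0,0,0],40],[[0,0.996,0],[0,0,0],40],[[-0.08,0.996,0],[0,0,0],40],[[-0.08,0.996,0],[0,0,0],40],[[-0.08,0.996,0],[0,0,0],40],[[-0.08,0.996,0],[0,0,0],40]]}' >/dev/null
python3 -m jog '{"deltas":[[[-0.08,0.996,0],[0,0,-0.52],40],[[-0.08,0.996,0],[0,0,-0.52],40],[[-0.08,0.996,0],[0,0,-0.52],40],[[-0.08,0.996,0],[0,0,-0.52],40],[[0,0.996,0],[0,0,-0.52],40],[[0,0.996,0],[0,0,-0.52],40],[[0,0.996,0],[0,0,-0.52],40],[[0,0.996,0],[0,0,-0.52],40],[[0,0.996,0],[0,0,-0.52],40],[[0,0.996,0],[0,0,-0.52],40]]}' >/dev/null
python3 -m jog '{"deltas":[[[0,0.996,0],[0,0,0],40],[[0,0.996,0],[0,0,0],40],[[0,0.996,0],[0,0,0],40],[[0,0.996,0],[0,0,0],40],[[0,0.996,0],[0,0,0],40],[[0,0.996,0],[0,0,0],40],[[0,0,-1],[0,0,0],40],[[0,0,-1],[0,0,0],40],[[0,0,-0.5],[0,0,0],40]]}' >/dev/null
python3 p.py 471.2 374.2 62 -51
```

```text
t 15.93 pos [468.2 374.6  96. ] yawY -50.88 tilt [-0.004 -0.002] F [-0.2 -0.2  0.6] open 40.1 g 0.0 j [0.49 0.46 1.58 0.   1.1  1.38]
go [ 0.12 -0.02 -1.36] turn -0.01
```

```bash
python3 -m jog '{"deltas":[[[0,0,-0.5],[0,0,0],40],[[0,0,0],[0,0,0],40]]}' >/dev/null
python3 p.py 471.2 374.2 62 -51
```

```text
t 16.18 pos [470.4 374.3  85.1] yawY -50.96 tilt [-0.002 -0.001] F [0.1 0.8 0.4] open 39.6 g 0.0 j [ 0.49  0.48  1.59 -0.    1.08  1.38]
go [ 0.03 -0.01 -0.92] turn -0.0
```

```bash
python3 -m jog '{"deltas":[[[0.02,0,-0.6],[0,0,0],40],[[0,0,-0.25],[0,0,0],40],[[0,0,0],[0,0,0],40]]}' 30; python3 p.py 471.2 374.2 62 -51
python3 -m jog '{"deltas":[[[0,0,0],[0,0,0],0],[[0,0,0],[0,0,0],0],[[0,0,0],[0,0,0],0],[[0,0,0],[0,0,0],0]]}'
python3 -m jog '{"deltas":[[[0,0,0.4],[0,0,0],0],[[0,0,0.4],[0,0,0],0],[[0,0,0.4],[0,0,0],0],[[0,0,0.8],[0,0,0],0],[[0,0,1],[0,0,0],0],[[0,0,1],[0,0,0],0],[[0,0,1],[0,0,0],0],[[0,0,0],[0,0,0],0]]}'; python3 p.py 407.5 -274.4 187 1
```

```text
t: 16.55
position: [471.4, 374.1, 64.0]
ee_rot: [0.0, 0.943, 0.334, -0.001]
wrist_force: [0.2, -0.2, -0.2]
opening: 40.1
gripper_force: 0.0
t 16.55 pos [471.4 374.1  64. ] yawY -50.98 tilt [-0.001 -0.001] F [ 0.2 -0.2 -0.2] open 40.1 g 0.0 j [ 0.49  0.5   1.61 -0.    1.03  1.38]
go [-0.01  0.   -0.08] turn -0.0
t: 17.05
position: [471.8, 374.6, 64.9]
ee_rot: [-0.0, 0.943, 0.334, 0.0]
wrist_force: [0.1, -0.3, 1.1]
opening: 11.3
gripper_force: 30.0
t: 18.05
position: [472.9, 375.2, 192.4]
ee_rot: [-0.0, 0.943, 0.334, 0.003]
wrist_force: [-0.3, 0.1, -1.2]
opening: 11.7
gripper_force: 30.0
t 18.05 pos [472.9 375.2 192.4] yawY -50.96 tilt [0.005 0.003] F [-0.3  0.1 -1.2] open 11.7 g 30.0 j [0.49 0.38 1.46 0.   1.3  1.38]
go [ -2.62 -25.98  -0.22] turn 5.2
```

```bash
python3 -m jog '{"deltas":[[[0,-0.999,0],[0,0,0.52],0],[[0,-0.999,0],[0,0,0.52],0],[[0,-0.999,0],[0,0,0.52],0],[[0,-0.999,0],[0,0,0.52],0],[[0,-0.999,0],[0,0,0.52],0],[[0,-0.999,0],[0,0,0.52],0],[[0,-0.999,0],[0,0,0.52],0],[[0,-0.999,0],[0,0,0.52],0],[[0,-0.999,0],[0,0,0.52],0],[[0,-0.999,0],[0,0,0.52],0]]}' >/dev/null
python3 -m jog '{"deltas":[[[-0.26,-0.999,0],[0,0,0],0],[[-0.26,-0.999,0],[0,0,0],0],[[-0.26,-0.999,0],[0,0,0],0],[[-0.26,-0.999,0],[0,0,0],0],[[-0.26,-0.999,0],[0,0,0],0],[[-0.26,-0.999,0],[0,0,0],0],[[-0.26,-0.999,0],[0,0,0],0],[[-0.26,-0.999,0],[0,0,0],0],[[-0.26,-0.999,0],[0,0,0],0],[[-0.26,-0.999,0],[0,0,0],0]]}' >/dev/null
python3 -m jog '{"deltas":[[[0,-0.999,0],[0,0,0],0],[[0,-0.999,0],[0,0,0],0],[[0,-0.999,0],[0,0,0],0],[[0,-0.999,0],[0,0,0],0],[[0,-0.999,0],[0,0,0],0],[[0,-0.999,0],[0,0,0],0],[[0,0,-1],[0,0,0],0],[[0,0,-1],[0,0,0],0],[[0,0,-1],[0,0,0],0],[[0,0,-1],[0,0,0],0]]}' >/dev/null; python3 p.py 407.5 -274.4 56.5 1
python3 -m jog '{"deltas":[[[0,0,-0.4],[0,0,0],0],[[0,0,0],[0,0,0],0],[[0,0,0],[0,0,0],0]]}' >/dev/null; python3 p.py 407.5 -274.4 56.5 1
```

```text
t 21.8 pos [ 406.4 -275.    88.4] yawY 1.03 tilt [-0.  0.] F [ 0.5  0.1 -1. ] open 11.7 g 30.0 j [-0.82  0.3   1.86 -0.    0.98 -0.84]
go [ 0.04  0.03 -1.28] turn -0.0
t 22.18 pos [ 407.2 -275.5   80.4] yawY 1.04 tilt [ 0.001 -0.001] F [ 0.4 -0.8 -1.3] open 11.7 g 30.0 j [-0.82  0.31  1.87 -0.    0.96 -0.84]
go [ 0.01  0.04 -0.96] turn -0.0
```

```bash
python3 -m jog '{"deltas":[[[0,0,-0.5],[0,0,0],0],[[0,0,-0.3],[0,0,0],0],[[0,0,-0.15],[0,0,0],0],[[0,0,0],[0,0,0],0],[[0,0,0],[0,0,0],0]]}'
python3 -m jog '{"deltas":[[[0,0,0],[0,0,0],20],[[0,0,0],[0,0,0],40],[[0,0,0],[0,0,0],40],[[0,0,0.5],[0,0,0],40],[[0,0,1],[0,0,0],40],[[0,0,1],[0,0,0],40],[[0,0,1],[0,0,0],40],[[0,0,0],[0,0,0],40]]}' >/dev/null; python3 p.py 562.3 261.8 144 -51
```

```text
t: 22.8
position: [406.7, -274.9, 55.8]
ee_rot: [-0.0, 0.701, 0.713, -0.0]
wrist_force: [-0.5, 0.6, -0.8]
opening: 11.8
gripper_force: 30.0
t 23.8 pos [ 407.9 -276.1  145.9] yawY 1.04 tilt [ 0.004 -0.004] F [ 0.2 -1.8  0.8] open 39.9 g 0.0 j [-0.82  0.23  1.79  0.    1.11 -0.84]
go [ 6.18 21.51 -0.08] turn -5.2
```

```bash
python3 -m jog '{"deltas":[[[0.309,0.978,0],[0,0,0],40],[[0.309,0.978,0],[0,0,0],40],[[0.309,0.978,0],[0,0,0],40],[[0.309,0.978,0],[0,0,0],40],[[0.309,0.978,0],[0,0,0],40],[[0.309,0.978,0],[0,0,0],40],[[0.309,0.978,0],[0,0,0],40],[[0.309,0.978,0],[0,0,0],40],[[0.309,0.978,0],[0,0,0],40],[[0.309,0.978,0],[0,0,0],40]]}' >/dev/null
python3 -m jog '{"deltas":[[[0.309,0.978,0],[0,0,-0.52],40],[[0.309,0.978,0],[0,0,-0.52],40],[[0.309,0.978,0],[0,0,-0.52],40],[[0.309,0.978,0],[0,0,-0.52],40],[[0.309,0.978,0],[0,0,-0.52],40],[[0.309,0.978,0],[0,0,-0.52],40],[[0.309,0.978,0],[0,0,-0.52],40],[[0.309,0.978,0],[0,0,-0.52],40],[[0.309,0.978,0],[0,0,-0.52],40],[[0.309,0.978,0],[0,0,-0.52],40]]}' >/dev/null
python3 -m jog '{"deltas":[[[0,0.978,0],[0,0,0],40],[[0,0.978,0],[0,0,0],40],[[0,0,-1],[0,0,0],40],[[0,0,-1],[0,0,0],40],[[0,0,-0.3],[0,0,0],40],[[0,0,0],[0,0,0],40],[[0,0,0],[0,0,0],40]]}' >/dev/null
python3 p.py 562.3 261.8 64 -51
```

```text
t 27.18 pos [561.9 263.1  86.8] yawY -50.98 tilt [0.002 0.   ] F [-0.3 -0.1  0.6] open 40.0 g 0.0 j [0.26 0.5  1.54 0.   1.1  1.15]
go [ 0.02 -0.05 -0.91] turn -0.0
```

```bash
python3 -m jog '{"deltas":[[[0.02,-0.03,-0.6],[0,0,0],40],[[0,0,-0.32],[0,0,0],40],[[0,0,0],[0,0,0],40]]}' 30; python3 p.py 
python3 -m jog '{"deltas":[[[0,0,0],[0,0,0],0],[[0,0,0],[0,0,0],0],[[0,0,0],[0,0,0],0],[[0,0,0],[0,0,0],0]]}';python3 p.py
python3 -m jog '{"deltas":[[[0,0,0.4],[0,0,0],0],[[0,0,0.4],[0,0,0],0],[[0,0,0.4],[0,0,0],0],[[0,0,0.8],[0,0,0],0],[[0,0,1],[0,0,0],0],[[0,0,1],[0,0,0],0],[[0,0,1],[0,0,0],0],[[0,0,0.5],[0,0,0],0],[[0,0,0],[0,0,0],0]]}'; python3 p.py 567.5 -271.6 200 1
```

```text
t: 27.55
position: [560.8, 262.0, 61.7]
ee_rot: [-0.0, 0.943, 0.334, -0.001]
wrist_force: [-0.2, 0.4, -1.2]
opening: 40.3
gripper_force: 0.0
t 27.55 pos [560.8 262.   61.7] yawY -50.97 tilt [-0.002 -0.001] F [-0.2  0.4 -1.2] open 40.3 g 0.0 j [0.26 0.53 1.56 0.   1.05 1.15]
t: 28.05
position: [561.9, 262.3, 63.1]
ee_rot: [0.0, 0.943, 0.334, 0.0]
wrist_force: [1.1, -0.1, 0.9]
opening: 11.6
gripper_force: 30.0
t 28.05 pos [561.9 262.3  63.1] yawY -50.96 tilt [0. 0.] F [ 1.1 -0.1  0.9] open 11.6 g 30.0 j [ 0.26  0.53  1.56 -0.    1.05  1.15]
t: 29.18
position: [562.1, 262.4, 201.5]
ee_rot: [0.0, 0.943, 0.334, 0.001]
wrist_force: [-0.4, 0.3, -1.2]
opening: 11.6
gripper_force: 30.0
t 29.18 pos [562.1 262.4 201.5] yawY -50.96 tilt [0.002 0.001] F [-0.4  0.3 -1.2] open 11.6 g 30.0 j [0.26 0.4  1.4  0.   1.34 1.15]
go [  0.21 -21.36  -0.06] turn 5.2
```

```bash
python3 -m jog '{"deltas":[[[0,-0.971,0],[0,0,0.52],0],[[0,-0.971,0],[0,0,0.52],0],[[0,-0.971,0],[0,0,0.52],0],[[0,-0.971,0],[0,0,0.52],0],[[0,-0.971,0],[0,0,0.52],0],[[0,-0.971,0],[0,0,0.52],0],[[0,-0.971,0],[0,0,0.52],0],[[0,-0.971,0],[0,0,0.52],0],[[0,-0.971,0],[0,0,0.52],0],[[0,-0.971,0],[0,0,0.52],0]]}' >/dev/null
python3 -m jog '{"deltas":[[[0,-0.971,0],[0,0,0],0],[[0,-0.971,0],[0,0,0],0],[[0,-0.971,0],[0,0,0],0],[[0,-0.971,0],[0,0,0],0],[[0,-0.971,0],[0,0,0],0],[[0,-0.971,0],[0,0,0],0],[[0,-0.971,0],[0,0,0],0],[[0,-0.971,0],[0,0,0],0],[[0.1,-0.971,0],[0,0,0],0],[[0.1,-0.971,0],[0,0,0],0]]}' >/dev/null
python3 -m jog '{"deltas":[[[0,-0.971,0],[0,0,0],0],[[0,-0.971,0],[0,0,0],0],[[0,0,-1],[0,0,0],0],[[0,0,-1],[0,0,0],0],[[0,0,-1],[0,0,0],0],[[0,0,-1],[0,0,0],0],[[0,0,-0.8],[0,0,0],0],[[0,0,0],[0,0,0],0],[[0,0,0],[0,0,0],0]]}' >/dev/null; python3 p.py 567.5 -271.6 54.5 1
```

```text
t 32.8 pos [ 567.2 -272.6   81.2] yawY 1.02 tilt [ 0.001 -0.001] F [ 0.3 -0.2 -1.2] open 11.4 g 30.0 j [-0.62  0.52  1.52  0.    1.1  -0.64]
go [ 0.01  0.04 -1.07] turn -0.0
```

```bash
python3 -m jog '{"deltas":[[[0,0,-0.6],[0,0,0],0],[[0,0,-0.3],[0,0,0],0],[[0,0,-0.15],[0,0,0],0],[[0,0,0],[0,0,0],0],[[0,0,0],[0,0,0],0]]}'
python3 -m jog '{"deltas":[[[0,0,0],[0,0,0],20],[[0,0,0],[0,0,0],40],[[0,0,0],[0,0,0],40],[[0,0,0.5],[0,0,0],40],[[0,0,1],[0,0,0],40],[[0,0,1],[0,0,0],40],[[0,0,1],[0,0,0],40],[[0,0,0],[0,0,0],40]]}' >/dev/null; python3 - <<'E'
from m import *
n=cam("top"); c,R,t=n; P=pts(c,R,t); hsv=cv2.cvtColor(c["pixels"],cv2.COLOR_RGB2HSV).astype(int)
H,S,V=hsv[...,0],hsv[...,1],hsv[...,2]; z=P[...,2]
v,u=np.mgrid[0:384,0:512]; cr=(u>135)&(u<222)&(v>145)&(v<230)
print("pink"); meas(n,30,cr&((H>140)&(H<172))&(S>25)&(V>140))
print("tray walls"); meas(n,38,cr&(z>20)&(z<45))
save(c,"t1",(130,140,410,250),2.8)
c,R,t=cam("scene"); save(c,"s3",(230,90,380,210),4)
E
python3 p.py 516.4 317.3 144 39
```

```text
t: 33.42
position: [566.7, -271.8, 54.2]
ee_rot: [0.0, 0.701, 0.713, 0.0]
wrist_force: [-0.9, 0.8, -0.8]
opening: 12.2
gripper_force: 30.0
pink
  n 576 mean [516.3 317.4] px 178.0 187.0 rect (array([516.6, 317.1]), array([113.3,  53.2]), -50.4)
tray walls
  n 785 mean [517.  317.2] px 177.0 186.0 rect (array([517.1, 317.8]), array([121.7,  69.7]), -49.9)
t 34.52 pos [ 566.6 -271.7  141.6] yawY 1.04 tilt [ 0. -0.] F [-1.2 -0.2 -0.1] open 40.1 g 0.0 j [-0.62  0.46  1.46 -0.    1.22 -0.64]
go [-2.01 23.56  0.09] turn 3.8
```

View pics/t1.png

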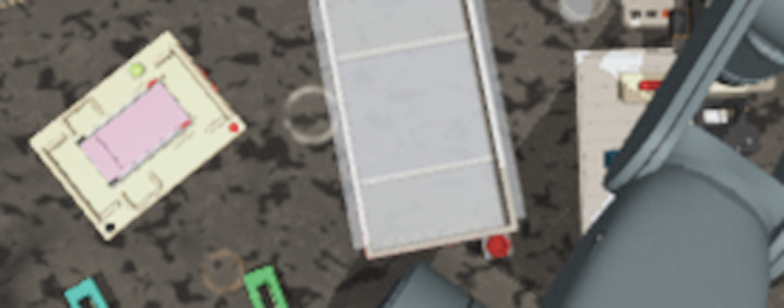

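View pics/s3.png

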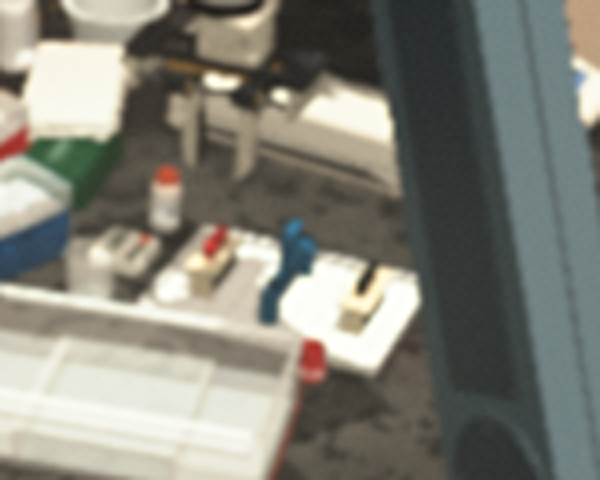

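All three parts stand upright in the drip tray: red (210,262), comb (285,275) and black (362,300). The gel tray is free, with its wells at the lower-left (black) end in the top crop.

```bash
python3 -m jog '{"deltas":[[[0,0.982,0],[0,0,0],84],[[0,0.982,0],[0,0,0],84],[[0,0.982,0],[0,0,0],84],[[0,0.982,0],[0,0,0],84],[[0,0.982,0],[0,0,0],84],[[-0.2,0.982,0],[0,0,0],84],[[-0.2,0.982,0],[0,0,0],84],[[-0.2,0.982,0],[0,0,0],84],[[-0.2,0.982,0],[0,0,0],84],[[-0.2,0.982,0],[0,0,0],84]]}' >/dev/null
python3 -m jog '{"deltas":[[[-0.2,0.982,0],[0,0,0.383],84],[[-0.2,0.982,0],[0,0,0.383],84],[[-0.2,0.982,0],[0,0,0.383],84],[[-0.2,0.982,0],[0,0,0.383],84],[[-0.2,0.982,0],[0,0,0.383],84],[[0,0.982,0],[0,0,0.383],84],[[0,0.982,0],[0,0,0.383],84],[[0,0.982,0],[0,0,0.383],84],[[0,0.982,0],[0,0,0.383],84],[[0,0.982,0],[0,0,0.383],84]]}' >/dev/null
python3 -m jog '{"deltas":[[[0,0.982,0],[0,0,0],84],[[0,0.982,0],[0,0,0],84],[[0,0.982,0],[0,0,0],84],[[0,0.982,0],[0,0,0],84],[[0,0,-1],[0,0,0],84],[[0,0,-1],[0,0,0],84],[[0,0,-1],[0,0,0],84],[[0,0,-0.4],[0,0,0],84],[[0,0,0],[0,0,0],84],[[0,0,0],[0,0,0],84]]}' >/dev/null
python3 p.py 516.8 317.4 26 39.4
python3 - <<'E'
from m import *
d=np.load("top0.npz"); c={k:d[k] for k in d}; R=cv2.Rodrigues(c["rvec"])[0]; t=c["tvec"].ravel()
q=np.array([[335,60],[468,36],[495,160],[360,182]])/2.8+[130,140]-0.3
p=onplane(c,R,t,q,44)[:,:2]; print(p.round(1),p.mean(0).round(1)); e=p[0]+p[1]-p[2]-p[3]; print(np.degrees(np.arctan2(e[1],e[0])),np.linalg.norm(e)/2)
P=pts(c,R,t); z=P[...,2]; v,u=np.mgrid[0:384,0:512]
m=(u>235)&(u<322)&(v>115)&(v<238)&(z>78)&(z<98)
# true xyz of rim points
Q=P[m]; print(rect(Q), np.percentile(z[m],[10,50,90]))
E
```

```text
t 38.27 pos [517.3 317.8  57.8] yawY 39.33 tilt [0.002 0.001] F [ 0.6  0.  -0.5] open 83.5 g 0.0 j [ 0.37  0.52  1.6  -0.    1.02 -0.32]
go [-0.02 -0.02 -1.27] turn 0.01
[[595.5  90.6]
 [622.5 -59.3]
 [482.4 -87.9]
 [458.2  62.8]] [539.6   1.6]
11.500845923303098 141.53340471037717
(array([543.8,   3.7]), array([356.2, 188.1]), 10.5) [78.98137837 83.79738806 88.8668492 ]
```

```bash
python3 -m jog '{"deltas":[[[-0.01,0,-0.6],[0,0,0],84],[[0,0,-0.4],[0,0,0],84],[[0,0,-0.2],[0,0,0],84],[[0,0,0],[0,0,0],84],[[0,0,0],[0,0,0],84]]}' 20; python3 p.py 516.8 317.4 26 39.4 
python3 -m jog '{"deltas":[[[0,0,0],[0,0,0],70],[[0,0,0],[0,0,0],58],[[0,0,0],[0,0,0],58],[[0,0,0],[0,0,0],58]]}' 20;python3 p.py
```

```text
t: 38.9
position: [516.7, 317.5, 26.8]
ee_rot: [0.0, 0.428, 0.904, 0.0]
wrist_force: [0.1, -0.6, 0.3]
opening: 83.5
gripper_force: 0.0
t 38.9 pos [516.7 317.5  26.8] yawY 39.33 tilt [0. 0.] F [ 0.1 -0.6  0.3] open 83.5 g 0.0 j [ 0.37  0.55  1.63 -0.    0.96 -0.32]
go [ 0.01 -0.   -0.03] turn 0.01
t: 39.4
position: [516.7, 317.6, 26.9]
ee_rot: [0.0, 0.428, 0.904, 0.0]
wrist_force: [-0.4, -0.1, 1.3]
opening: 63.4
gripper_force: 20.0
t 39.4 pos [516.7 317.6  26.9] yawY 39.33 tilt [0.001 0.   ] F [-0.4 -0.1  1.3] open 63.4 g 20.0 j [ 0.37  0.55  1.63  0.    0.96 -0.32]
```

```bash
python3 -m jog '{"deltas":[[[0,0,0.3],[0,0,0],58],[[0,0,0.4],[0,0,0],58],[[0,0,0.5],[0,0,0],58],[[0,0,0.7],[0,0,0],58],[[0,0,0.8],[0,0,0],58],[[0,0,0.8],[0,0,0],58],[[0,0,0.6],[0,0,0],58],[[0,0,0.4],[0,0,0],58],[[0,0,0],[0,0,0],58]]}'; python3 p.py
python3 -m jog '{"deltas":[[[0.054,-0.628,0],[0,0,-0.594],58],[[0.054,-0.628,0],[0,0,-0.594],58],[[0.054,-0.628,0],[0,0,-0.594],58],[[0.054,-0.628,0],[0,0,-0.594],58],[[0.054,-0.628,0],[0,0,-0.594],58],[[0.054,-0.628,0],[0,0,-0.594],58],[[0.054,-0.628,0],[0,0,-0.594],58],[[0.054,-0.628,0],[0,0,-0.594],58],[[0.054,-0.628,0],[0,0,-0.594],58],[[0.054,-0.628,0],[0,0,-0.594],58]]}'>/dev/null
python3 -m jog '{"deltas":[[[0.054,-0.628,0],[0,0,-0.594],58],[[0.054,-0.628,0],[0,0,-0.594],58],[[0.054,-0.628,0],[0,0,-0.594],58],[[0.054,-0.628,0],[0,0,-0.594],58],[[0.054,-0.628,0],[0,0,-0.594],58],[[0.054,-0.628,0],[0,0,-0.594],58],[[0.054,-0.628,0],[0,0,-0.594],58],[[0.054,-0.628,0],[0,0,-0.594],58],[[0.054,-0.628,0],[0,0,-0.594],58],[[0.054,-0.628,0],[0,0,-0.594],58]]}'>/dev/null
python3 -m jog '{"deltas":[[[0,0,0],[0,0,0],58],[[0,0,0],[0,0,0],58]]}'; python3 p.py 543.8 3.7 60 -79.5
python3 - <<'E'
from m import *
n=cam("scene"); c,R,t=n; save(c,"s4",(190,130,340,250),4)
P=pts(c,R,t); z=P[...,2]; 
# tank-frame analysis from initial top image: heights along tank x
d=np.load("top0.npz"); c={k:d[k] for k in d}; R=cv2.Rodrigues(c["rvec"])[0]; t=c["tvec"].ravel(); P=pts(c,R,t)
a=np.radians(10.5); D=P[...,:2]-[543.8,3.7]; X=D@[np.cos(a),np.sin(a)]; Y=D@[-np.sin(a),np.cos(a)]; z=P[...,2]
m=(abs(Y)<60)&(abs(X)<175)
for x in range(-110,111,6):
    k=m&(abs(X-x)<3); print(x,round(np.median(z[k]),1),end="; ")
m=(z>20)&(z<97)&(abs(X)<60)&(abs(Y)<110)
print()
for y in range(-100,101,4):
    k=m&(abs(Y-y)<2); print(y,round(np.median(z[k]),1),k.sum(),end="; ")
E
```

```text
t: 40.52
position: [516.8, 317.6, 140.0]
ee_rot: [0.001, 0.428, 0.904, 0.001]
wrist_force: [-0.4, -0.1, -1.3]
opening: 63.8
gripper_force: 20.0
t 40.52 pos [516.8 317.6 140. ] yawY 39.33 tilt [0.001 0.001] F [-0.4 -0.1 -1.3] open 63.8 g 20.0 j [ 0.37  0.43  1.52 -0.    1.19 -0.32]
t: 43.28
position: [543.0, 3.9, 138.7]
ee_rot: [-0.0, 0.996, 0.093, -0.0]
wrist_force: [-0.3, -0.4, -1.6]
opening: 63.9
gripper_force: 20.0
t 43.27 pos [543.    3.9 138.7] yawY -79.36 tilt [-0.001  0.001] F [-0.3 -0.4 -1.6] open 63.9 g 20.0 j [-0.2   0.33  1.68  0.    1.14  1.19]
go [ 0.03 -0.01 -3.15] turn -0.01
-110 36.6; -104 37.3; -98 36.7; -92 37.7; -86 37.4; -80 37.5; -74 43.1; -68 44.2; -62 44.4; -56 44.4; -50 44.9; -44 44.1; -38 44.8; -32 44.4; -26 44.6; -20 44.1; -14 44.6; -8 44.4; -2 44.7; 4 44.7; 10 44.4; 16 45.0; 22 44.5; 28 44.6; 34 44.0; 40 44.6; 46 44.3; 52 44.6; 58 44.7; 64 44.6; 70 44.9; 76 39.1; 82 37.3; 88 37.6; 94 36.9; 100 37.0; 106 38.1; 
  return _methods._mean(a, axis=axis, dtype=dtype,
  ret = ret.dtype.type(ret / rcount)
```

View pics/s4.png

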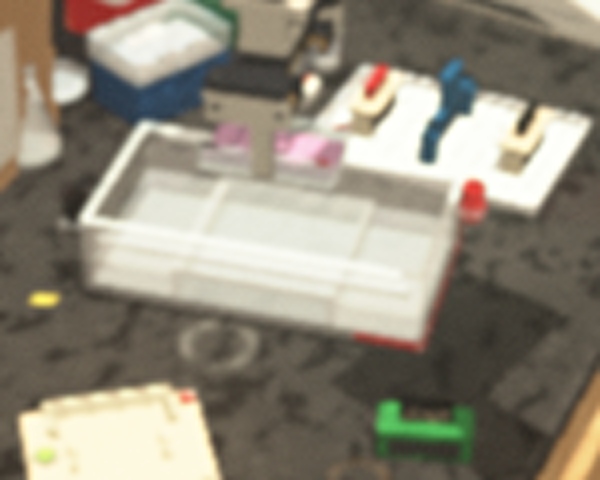

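The tray is held level over the tank at (270,155). Tank centre is confirmed by the deck edges.

```bash
python3 -m jog '{"deltas":[[[0.02,0,-0.6],[0,0,0],58],[[0,0,-0.7],[0,0,0],58],[[0,0,-0.7],[0,0,0],58],[[0,0,-0.5],[0,0,0],58],[[0,0,-0.3],[0,0,0],58],[[0,0,0],[0,0,0],58],[[0,0,0],[0,0,0],58]]}'; python3 p.py 543.8 3.7 59 -79.5
```

```text
t: 44.2
position: [544.4, 3.3, 69.6]
ee_rot: [0.0, 0.996, 0.092, 0.0]
wrist_force: [-0.9, 0.1, -1.9]
opening: 64.0
gripper_force: 20.0
t 44.2 pos [544.4   3.3  69.6] yawY -79.46 tilt [ 0.001 -0.   ] F [-0.9  0.1 -1.9] open 64.0 g 20.0 j [-0.2   0.41  1.75  0.    0.98  1.19]
go [-0.02  0.01 -0.42] turn -0.0
```

```bash
python3 -m jog '{"deltas":[[[0,0,-0.2],[0,0,0],58],[[0,0,-0.1],[0,0,0],58],[[0,0,-0.08],[0,0,0],58],[[0,0,-0.04],[0,0,0],58],[[0,0,0],[0,0,0],58],[[0,0,0],[0,0,0],58]]}'
python3 -m jog '{"deltas":[[[0,0,0],[0,0,0],66],[[0,0,0],[0,0,0],72],[[0,0,0],[0,0,0],80],[[0,0,0],[0,0,0],84],[[0,0,0.4],[0,0,0],84],[[0,0,1],[0,0,0],84],[[0,0,1],[0,0,0],84],[[0,0,1],[0,0,0],84],[[0,0,0],[0,0,0],84]]}'; python3 p.py 407 -274.8 140 1
```

```text
t: 44.95
position: [543.8, 3.4, 59.0]
ee_rot: [0.0, 0.996, 0.092, -0.0]
wrist_force: [-2.6, 0.2, 5.5]
opening: 63.9
gripper_force: 20.0
t: 46.08
position: [545.5, 3.2, 146.1]
ee_rot: [0.001, 0.996, 0.092, 0.003]
wrist_force: [0.5, 0.3, 0.3]
opening: 84.1
gripper_force: 0.0
t 46.08 pos [545.5   3.2 146.1] yawY -79.46 tilt [ 0.005 -0.001] F [0.5 0.3 0.3] open 84.1 g 0.0 j [-0.2   0.32  1.67  0.    1.15  1.19]
go [ -5.54 -11.12  -0.24] turn 8.05
```

```bash
python3 -m jog '{"deltas":[[[-0.462,-0.927,0],[0,0,0.67],60],[[-0.462,-0.927,0],[0,0,0.67],60],[[-0.462,-0.927,0],[0,0,0.67],40],[[-0.462,-0.927,0],[0,0,0.67],40],[[-0.462,-0.927,0],[0,0,0.67],40],[[-0.462,-0.927,0],[0,0,0.67],40],[[-0.462,-0.927,0],[0,0,0.67],40],[[-0.462,-0.927,0],[0,0,0.67],40],[[-0.462,-0.927,0],[0,0,0.67],40],[[-0.462,-0.927,0],[0,0,0.67],40]]}' >/dev/null
python3 -m jog '{"deltas":[[[-0.462,-0.927,0],[0,0,0.67],40],[[-0.462,-0.927,0],[0,0,0.67],40],[[0,0,0],[0,0,0],40],[[0,0,0],[0,0,0],40]]}' >/dev/null; python3 p.py 407 -274.8 140 1
python3 - <<'E'
from m import *
n=cam("top"); c,R,t=n; P=pts(c,R,t); hsv=cv2.cvtColor(c["pixels"],cv2.COLOR_RGB2HSV).astype(int)
H,S,V=hsv[...,0],hsv[...,1],hsv[...,2]; z=P[...,2]; v,u=np.mgrid[0:384,0:512]
tr=(u>245)&(u<312)&(v>125)&(v<228)
print("pink"); meas(n,62,tr&((H>140)&(H<172))&(S>25)&(V>140))
print("tray z 52-78 (70)"); meas(n,70,tr&(z>55)&(z<76)&(np.hypot(P[...,0]-544,P[...,1]-4)<70))
dr=(P[...,0]>370)&(P[...,0]<610)&(P[...,1]>-355)&(P[...,1]<-190)
print("ribs"); meas(n,57,dr&(z>48)&(z<61),2)
save(c,"t2",(230,110,410,245),4)
E
```

```text
t 47.83 pos [ 405.1 -273.9  143. ] yawY 0.8 tilt [-0.001  0.001] F [ 0.2  0.6 -0.3] open 39.7 g 0.0 j [-0.82  0.23  1.8   0.    1.11 -0.84]
go [ 0.07 -0.04 -0.12] turn 0.02
pink
  n 600 mean [543.6   3.4] px 277.0 177.0 rect (array([542.8,   3.3]), array([113. ,  54.8]), 10.2)
tray z 52-78 (70)
  n 679 mean [543.6   4.1] px 277.0 176.0 rect (array([543.9,   3.9]), array([117.9,  64.3]), 10.4)
ribs
  n 55 mean [ 406.4 -269.5] px 366.0 221.0 rect (array([ 406.4, -268.9]), array([37.2, 12.3]), 89.8)
  n 54 mean [ 566.5 -269.8] px 365.0 169.0 rect (array([ 566.3, -269.8]), array([43.8,  9.4]), 89.9)
```

View pics/t2.png

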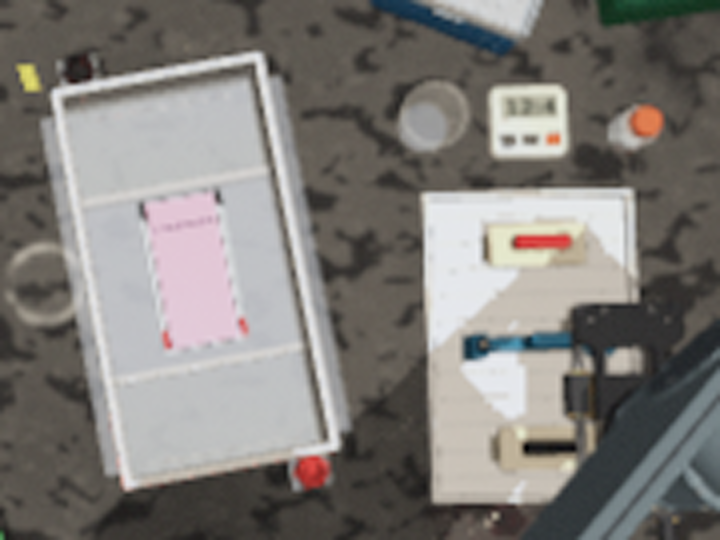

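The tray sits centred (543.7, 3.6) and square at 10.3°, with its wells at the black terminal end (180,222). The bystanders are undisturbed. Next I'll return the black gate.

```bash
python3 -m jog '{"deltas":[[[0.06,-0.04,-1],[0,0,0.02],40],[[0,0,-1],[0,0,0],40],[[0,0,-0.8],[0,0,0],40],[[0,0,-0.4],[0,0,0],40],[[0,0,-0.3],[0,0,0],40],[[0,0,0],[0,0,0],40],[[0,0,0],[0,0,0],40]]}' 30; python3 p.py 406.7 -274.9 54.5 1
python3 -m jog '{"deltas":[[[0,0,0],[0,0,0],0],[[0,0,0],[0,0,0],0],[[0,0,0],[0,0,0],0],[[0,0,0],[0,0,0],0]]}';python3 p.py
python3 -m jog '{"deltas":[[[0,0,0.4],[0,0,0],0],[[0,0,0.6],[0,0,0],0],[[0,0,1],[0,0,0],0],[[0,0,1],[0,0,0],0],[[0,0,1],[0,0,0],0],[[0,0,1],[0,0,0],0],[[0,0,0.6],[0,0,0],0],[[0,0,0],[0,0,0],0]]}' >/dev/null; python3 p.py 470.9 373.8 190 -51
```

```text
t: 48.75
position: [407.2, -276.0, 56.7]
ee_rot: [0.001, 0.7, 0.714, -0.0]
wrist_force: [0.5, -0.6, -0.1]
opening: 40.5
gripper_force: 0.0
t 48.75 pos [ 407.2 -276.    56.7] yawY 1.13 tilt [ 0.001 -0.001] F [ 0.5 -0.6 -0.1] open 40.5 g 0.0 j [-0.82  0.35  1.89  0.    0.9  -0.84]
go [-0.02  0.04 -0.09] turn -0.01
t: 49.25
position: [406.8, -275.8, 56.3]
ee_rot: [0.0, 0.7, 0.714, -0.0]
wrist_force: [0.4, -0.2, 0.7]
opening: 11.4
gripper_force: 30.0
t 49.25 pos [ 406.8 -275.8   56.3] yawY 1.13 tilt [ 0. -0.] F [ 0.4 -0.2  0.7] open 11.4 g 30.0 j [-0.82  0.35  1.89 -0.    0.9  -0.84]
t 50.25 pos [ 407.3 -276.2  197.5] yawY 1.14 tilt [ 0.002 -0.002] F [-0.1 -1.1 -0.7] open 11.7 g 30.0 j [-0.82  0.18  1.72  0.    1.24 -0.84]
go [ 2.54 26.   -0.3 ] turn -5.21
```

```bash
python3 -m jog '{"deltas":[[[0,1,0],[0,0,0],0],[[0,1,0],[0,0,0],0],[[0,1,0],[0,0,0],0],[[0,1,0],[0,0,0],0],[[0,1,0],[0,0,0],0],[[0,1,0],[0,0,0],0],[[0,1,0],[0,0,0],0],[[0,1,0],[0,0,0],0],[[0,1,0],[0,0,0],0],[[0,1,0],[0,0,0],0]]}' >/dev/null
python3 -m jog '{"deltas":[[[0.254,1,0],[0,0,-0.521],0],[[0.254,1,0],[0,0,-0.521],0],[[0.254,1,0],[0,0,-0.521],0],[[0.254,1,0],[0,0,-0.521],0],[[0.254,1,0],[0,0,-0.521],0],[[0.254,1,0],[0,0,-0.521],0],[[0.254,1,0],[0,0,-0.521],0],[[0.254,1,0],[0,0,-0.521],0],[[0.254,1,0],[0,0,-0.521],0],[[0.254,1,0],[0,0,-0.521],0]]}' >/dev/null
python3 -m jog '{"deltas":[[[0,1,0],[0,0,0],0],[[0,1,0],[0,0,0],0],[[0,1,0],[0,0,0],0],[[0,1,0],[0,0,0],0],[[0,1,0],[0,0,0],0],[[0,1,0],[0,0,0],0],[[0,0,-1],[0,0,0],0],[[0,0,-1],[0,0,0],0],[[0,0,-1],[0,0,0],0],[[0,0,-0.7],[0,0,0],0]]}' >/dev/null
python3 -m jog '{"deltas":[[[0,0,0],[0,0,0],0],[[0,0,0],[0,0,0],0]]}' >/dev/null; python3 p.py 470.9 373.8 66 -51
```

```text
t 54.25 pos [470.5 374.7 104.3] yawY -50.96 tilt [0.001 0.   ] F [-0.9  0.1 -1.2] open 11.4 g 30.0 j [0.49 0.46 1.57 0.   1.11 1.38]
go [ 0.02 -0.03 -1.53] turn -0.0
```

```bash
python3 -m jog '{"deltas":[[[0.01,-0.02,-0.5],[0,0,0],0],[[0,0,-0.4],[0,0,0],0],[[0,0,-0.3],[0,0,0],0],[[0,0,-0.2],[0,0,0],0],[[0,0,-0.1],[0,0,0],0],[[0,0,0],[0,0,0],0],[[0,0,0],[0,0,0],0]]}'; python3 p.py 470.9 373.8 66 -51
python3 -m jog '{"deltas":[[[0,0,0],[0,0,0],20],[[0,0,0],[0,0,0],36],[[0,0,0],[0,0,0],36],[[0,0,0.5],[0,0,0],40],[[0,0,1],[0,0,0],40],[[0,0,1],[0,0,0],40],[[0,0,0.8],[0,0,0],40],[[0,0,0],[0,0,0],40]]}' >/dev/null; python3 p.py 566.6 -271.8 150 1
```

```text
t: 55.12
position: [470.8, 373.9, 66.5]
ee_rot: [-0.0, 0.943, 0.334, 0.0]
wrist_force: [0.5, 0.6, -1.3]
opening: 11.9
gripper_force: 30.0
t 55.12 pos [470.8 373.9  66.5] yawY -50.97 tilt [0.001 0.   ] F [ 0.5  0.6 -1.3] open 11.9 g 30.0 j [ 0.49  0.5   1.61 -0.    1.04  1.38]
go [ 0.   -0.01 -0.02] turn -0.0
t 56.12 pos [471.9 374.5 151.3] yawY -50.96 tilt [0.004 0.002] F [ 0.7  0.6 -1.2] open 39.9 g 0.0 j [0.49 0.41 1.52 0.   1.21 1.38]
go [  3.79 -25.85  -0.05] turn 5.2
```

```bash
python3 -m jog '{"deltas":[[[0,-0.994,0],[0,0,0.52],40],[[0,-0.994,0],[0,0,0.52],40],[[0,-0.994,0],[0,0,0.52],40],[[0,-0.994,0],[0,0,0.52],40],[[0,-0.994,0],[0,0,0.52],40],[[0,-0.994,0],[0,0,0.52],40],[[0,-0.994,0],[0,0,0.52],40],[[0,-0.994,0],[0,0,0.52],40],[[0,-0.994,0],[0,0,0.52],40],[[0,-0.994,0],[0,0,0.52],40]]}' >/dev/null
python3 -m jog '{"deltas":[[[0.379,-0.994,0],[0,0,0],40],[[0.379,-0.994,0],[0,0,0],40],[[0.379,-0.994,0],[0,0,0],40],[[0.379,-0.994,0],[0,0,0],40],[[0.379,-0.994,0],[0,0,0],40],[[0.379,-0.994,0],[0,0,0],40],[[0.379,-0.994,0],[0,0,0],40],[[0.379,-0.994,0],[0,0,0],40],[[0.379,-0.994,0],[0,0,0],40],[[0.379,-0.994,0],[0,0,0],40]]}' >/dev/null
python3 -m jog '{"deltas":[[[0,-0.994,0],[0,0,0],40],[[0,-0.994,0],[0,0,0],40],[[0,-0.994,0],[0,0,0],40],[[0,-0.994,0],[0,0,0],40],[[0,-0.994,0],[0,0,0],40],[[0,-0.994,0],[0,0,0],40],[[0,0,-1],[0,0,0],40],[[0,0,-1],[0,0,0],40],[[0,0,-0.8],[0,0,0],40]]}' >/dev/null
python3 -m jog '{"deltas":[[[0,0,0],[0,0,0],40],[[0,0,0],[0,0,0],40]]}' >/dev/null; python3 p.py 566.6 -271.8 54.5 1
python3 - <<'E'
from m import *
n=cam("top");P=pts(*n); v,u=np.mgrid[0:384,0:512]; cr=(u>135)&(u<222)&(v>145)&(v<230); z=P[...,2]
meas(n,66,cr&(z>58)&(z<74),2)
E
```

```text
t 60.0 pos [ 565.8 -273.    79.4] yawY 1.03 tilt [ 0.001 -0.001] F [ 0.6  0.  -0.5] open 40.2 g 0.0 j [-0.63  0.52  1.52  0.    1.09 -0.64]
go [ 0.03  0.05 -1.  ] turn -0.0
  n 63 mean [471.2 373.5] px 157.0 200.0 rect (array([471.5, 373.8]), array([44. , 13.2]), 40.3)
```

Black gate is back in its seat. Next is red.

```bash
python3 -m jog '{"deltas":[[[0.03,0.04,-0.6],[0,0,0],40],[[0,0,-0.4],[0,0,0],40],[[0,0,0],[0,0,0],40],[[0,0,0],[0,0,0],40]]}' 30; python3 p.py 566.6 -271.8 54.5 1
python3 -m jog '{"deltas":[[[0,0,0],[0,0,0],0],[[0,0,0],[0,0,0],0],[[0,0,0],[0,0,0],0],[[0,0,0],[0,0,0],0]]}'
python3 -m jog '{"deltas":[[[0,0,0.4],[0,0,0],0],[[0,0,0.6],[0,0,0],0],[[0,0,1],[0,0,0],0],[[0,0,1],[0,0,0],0],[[0,0,1],[0,0,0],0],[[0,0,1],[0,0,0],0],[[0,0,0.6],[0,0,0],0],[[0,0,0],[0,0,0],0]]}' >/dev/null; python3 p.py 562.1 261.2 190 -51
```

```text
t: 60.55
position: [566.1, -271.3, 53.6]
ee_rot: [-0.0, 0.701, 0.713, -0.0]
wrist_force: [0.5, -0.6, 0.2]
opening: 40.3
gripper_force: 0.0
t 60.55 pos [ 566.1 -271.3   53.6] yawY 1.04 tilt [-0.  0.] F [ 0.5 -0.6  0.2] open 40.3 g 0.0 j [-0.62  0.55  1.55 -0.    1.04 -0.64]
go [ 0.02 -0.02  0.04] turn -0.0
t: 61.05
position: [566.2, -271.4, 53.8]
ee_rot: [0.0, 0.701, 0.713, 0.0]
wrist_force: [0.1, 0.5, 0.8]
opening: 11.8
gripper_force: 30.0
t 62.05 pos [ 566.7 -271.7  195.4] yawY 1.04 tilt [ 0.003 -0.002] F [-0.6  0.9 -1. ] open 11.8 g 30.0 j [-0.62  0.42  1.39 -0.    1.33 -0.64]
go [-0.18 21.32 -0.22] turn -5.2
```

```bash
python3 -m jog '{"deltas":[[[0,0.969,0],[0,0,0],0],[[0,0.969,0],[0,0,0],0],[[0,0.969,0],[0,0,0],0],[[0,0.969,0],[0,0,0],0],[[0,0.969,0],[0,0,0],0],[[0,0.969,0],[0,0,0],0],[[0,0.969,0],[0,0,0],0],[[0,0.969,0],[0,0,0],0],[[0,0.969,0],[0,0,0],0],[[0,0.969,0],[0,0,0],0]]}' >/dev/null
python3 -m jog '{"deltas":[[[-0.02,0.969,0],[0,0,-0.52],0],[[-0.02,0.969,0],[0,0,-0.52],0],[[-0.02,0.969,0],[0,0,-0.52],0],[[-0.02,0.969,0],[0,0,-0.52],0],[[-0.02,0.969,0],[0,0,-0.52],0],[[-0.02,0.969,0],[0,0,-0.52],0],[[-0.02,0.969,0],[0,0,-0.52],0],[[-0.02,0.969,0],[0,0,-0.52],0],[[-0.02,0.969,0],[0,0,-0.52],0],[[0,0.969,0],[0,0,-0.52],0]]}' >/dev/null
python3 -m jog '{"deltas":[[[0,0.969,0],[0,0,0],0],[[0,0.969,0],[0,0,0],0],[[0,0,-1],[0,0,0],0],[[0,0,-1],[0,0,0],0],[[0,0,-1],[0,0,0],0],[[0,0,-0.7],[0,0,0],0],[[0,0,0],[0,0,0],0],[[0,0,0],[0,0,0],0]]}' >/dev/null; python3 p.py 562.1 261.2 63.5 -51
```

```text
t 65.55 pos [562.1 262.  102.1] yawY -50.96 tilt [0.001 0.   ] F [-0.7  0.7 -0.6] open 11.8 g 30.0 j [0.26 0.49 1.52 0.   1.13 1.15]
go [-0.   -0.03 -1.54] turn -0.0
```

```bash
python3 -m jog '{"deltas":[[[0,-0.02,-0.5],[0,0,0],0],[[0,0,-0.4],[0,0,0],0],[[0,0,-0.3],[0,0,0],0],[[0,0,-0.2],[0,0,0],0],[[0,0,-0.13],[0,0,0],0],[[0,0,0],[0,0,0],0],[[0,0,0],[0,0,0],0]]}'; python3 p.py
python3 -m jog '{"deltas":[[[0,0,0],[0,0,0],20],[[0,0,0],[0,0,0],36],[[0,0,0],[0,0,0],36],[[0,0,0.5],[0,0,0],40],[[0,0,1],[0,0,0],40],[[0,0,1],[0,0,0],40],[[0,0,1],[0,0,0],40],[[0,0,0],[0,0,0],40]]}' >/dev/null; python3 p.py 487.5 -273.2 150 1
```

```text
t: 66.42
position: [561.7, 261.2, 63.0]
ee_rot: [-0.0, 0.943, 0.334, 0.0]
wrist_force: [0.3, 0.1, -0.8]
opening: 11.9
gripper_force: 30.0
t 66.42 pos [561.7 261.2  63. ] yawY -50.97 tilt [0. 0.] F [ 0.3  0.1 -0.8] open 11.9 g 30.0 j [0.26 0.53 1.56 0.   1.05 1.14]
t 67.42 pos [563.3 261.7 153.5] yawY -50.96 tilt [0.006 0.002] F [ 0.5 -0.3  0.1] open 39.7 g 0.0 j [0.26 0.44 1.47 0.   1.23 1.14]
go [ -3.03 -21.4   -0.14] turn 5.2
```

```bash
python3 -m jog '{"deltas":[[[0,-0.973,0],[0,0,0.52],40],[[0,-0.973,0],[0,0,0.52],40],[[0,-0.973,0],[0,0,0.52],40],[[0,-0.973,0],[0,0,0.52],40],[[0,-0.973,0],[0,0,0.52],40],[[0,-0.973,0],[0,0,0.52],40],[[0,-0.973,0],[0,0,0.52],40],[[0,-0.973,0],[0,0,0.52],40],[[0,-0.973,0],[0,0,0.52],40],[[0,-0.973,0],[0,0,0.52],40]]}' >/dev/null
python3 -m jog '{"deltas":[[[-0.3,-0.973,0],[0,0,0],40],[[-0.3,-0.973,0],[0,0,0],40],[[-0.3,-0.973,0],[0,0,0],40],[[-0.3,-0.973,0],[0,0,0],40],[[-0.3,-0.973,0],[0,0,0],40],[[-0.3,-0.973,0],[0,0,0],40],[[-0.3,-0.973,0],[0,0,0],40],[[-0.3,-0.973,0],[0,0,0],40],[[-0.3,-0.973,0],[0,0,0],40],[[-0.3,-0.973,0],[0,0,0],40]]}' >/dev/null
python3 -m jog '{"deltas":[[[0,-0.973,0],[0,0,0],40],[[0,-0.973,0],[0,0,0],40],[[0,0,-1],[0,0,0],40],[[0,0,-0.5],[0,0,0],40],[[0,0,0],[0,0,0],40],[[0,0,0],[0,0,0],40]]}' >/dev/null; python3 p.py 487.5 -273.2 74 1
python3 - <<'E'
from m import *
n=cam("top");P=pts(*n); v,u=np.mgrid[0:384,0:512]; cr=(u>135)&(u<222)&(v>145)&(v<230); z=P[...,2]
meas(n,66,cr&(z>58)&(z<74),2)
E
```

```text
t 70.67 pos [ 487.  -274.1  113.4] yawY 1.06 tilt [ 0.001 -0.   ] F [ 0.7 -0.2 -0.6] open 40.1 g 0.0 j [-0.71  0.38  1.67  0.    1.09 -0.73]
go [ 0.02  0.03 -1.58] turn -0.01
  n 61 mean [471.7 374.1] px 157.0 200.0 rect (array([471.6, 373.6]), array([44. , 13.3]), 39.2)
  n 57 mean [562. 261.] px 194.0 171.0 rect (array([562.3, 261.5]), array([42.8, 12.2]), 39.9)
```

```bash
python3 -m jog '{"deltas":[[[0.02,0.03,-0.6],[0,0,0],40],[[0,0,-0.6],[0,0,0],40],[[0,0,-0.38],[0,0,0],40],[[0,0,0],[0,0,0],40],[[0,0,0],[0,0,0],40]]}' 25; python3 p.py 487.5 -273.2 74 1
python3 -m jog '{"deltas":[[[0,0,0],[0,0,0],0],[[0,0,0],[0,0,0],0],[[0,0,0],[0,0,0],0],[[0,0,0],[0,0,0],0]]}'
python3 -m jog '{"deltas":[[[0,0,0.4],[0,0,0],0],[[0,0,0.6],[0,0,0],0],[[0,0,1],[0,0,0],0],[[0,0,1],[0,0,0],0],[[0,0,1],[0,0,0],0],[[0,0,1],[0,0,0],0],[[0,0,0.8],[0,0,0],0],[[0,0,0],[0,0,0],0]]}' >/dev/null; python3 p.py 493.9 345.5 220 -51
```

```text
t: 71.35
position: [487.2, -273.4, 73.5]
ee_rot: [0.0, 0.701, 0.713, 0.0]
wrist_force: [0.2, -0.6, 0.1]
opening: 39.8
gripper_force: 0.0
t 71.35 pos [ 487.2 -273.4   73.5] yawY 1.03 tilt [ 0. -0.] F [ 0.2 -0.6  0.1] open 39.8 g 0.0 j [-0.71  0.42  1.71  0.    1.   -0.73]
go [0.01 0.01 0.02] turn -0.0
t: 71.85
position: [487.2, -273.3, 73.6]
ee_rot: [0.0, 0.701, 0.713, 0.0]
wrist_force: [0.1, 0.7, 1.2]
opening: 11.9
gripper_force: 25.0
t 72.85 pos [ 488.  -274.   221.1] yawY 1.04 tilt [ 0.004 -0.003] F [ 0.2 -0.2 -1.1] open 12.1 g 25.0 j [-0.71  0.28  1.53 -0.    1.33 -0.73]
go [ 0.24 24.78 -0.04] turn -5.2
```

```bash
python3 -m jog '{"deltas":[[[0,0.99,0],[0,0,0],0],[[0,0.99,0],[0,0,0],0],[[0,0.99,0],[0,0,0],0],[[0,0.99,0],[0,0,0],0],[[0,0.99,0],[0,0,0],0],[[0,0.99,0],[0,0,0],0],[[0,0.99,0],[0,0,0],0],[[0,0.99,0],[0,0,0],0],[[0,0.99,0],[0,0,0],0],[[0,0.99,0],[0,0,0],0]]}' >/dev/null
python3 -m jog '{"deltas":[[[0.026,0.99,0],[0,0,-0.52],0],[[0.026,0.99,0],[0,0,-0.52],0],[[0.026,0.99,0],[0,0,-0.52],0],[[0.026,0.99,0],[0,0,-0.52],0],[[0.026,0.99,0],[0,0,-0.52],0],[[0.026,0.99,0],[0,0,-0.52],0],[[0.026,0.99,0],[0,0,-0.52],0],[[0.026,0.99,0],[0,0,-0.52],0],[[0.026,0.99,0],[0,0,-0.52],0],[[0.026,0.99,0],[0,0,-0.52],0]]}' >/dev/null
python3 -m jog '{"deltas":[[[0,0.99,0],[0,0,0],0],[[0,0.99,0],[0,0,0],0],[[0,0.99,0],[0,0,0],0],[[0,0.99,0],[0,0,0],0],[[0,0.99,0],[0,0,0],0],[[0,0,-1],[0,0,0],0],[[0,0,-1],[0,0,0],0],[[0,0,-1],[0,0,0],0],[[0,0,-0.8],[0,0,0],0],[[0,0,0],[0,0,0],0]]}' >/dev/null
python3 -m jog '{"deltas":[[[0,0,0],[0,0,0],0]]}' >/dev/null; python3 p.py 493.9 345.5 83.5 -51
```

```text
t 76.72 pos [493.  346.2 123.9] yawY -50.92 tilt [0. 0.] F [-0.1  0.1 -0.6] open 11.6 g 25.0 j [0.43 0.44 1.55 0.   1.16 1.32]
go [ 0.04 -0.03 -1.62] turn -0.01
```

```bash
python3 -m jog '{"deltas":[[[0.02,-0.02,-0.6],[0,0,0],0],[[0,0,-0.4],[0,0,0],0],[[0,0,-0.3],[0,0,0],0],[[0,0,-0.2],[0,0,0],0],[[0,0,-0.12],[0,0,0],0],[[0,0,0],[0,0,0],0],[[0,0,0],[0,0,0],0]]}'; python3 p.py 493.9 345.5 83.5 -51
python3 -m jog '{"deltas":[[[0,0,0],[0,0,0],20],[[0,0,0],[0,0,0],36],[[0,0,0],[0,0,0],36],[[0,0,0.5],[0,0,0],36],[[0,0,1],[0,0,0],40],[[0,0,1],[0,0,0],40],[[0,0,1],[0,0,0],40],[[0,-1,0.5],[0,0,0],40],[[0,-1,0],[0,0,0],40],[[0,-1,0],[0,0,0],40]]}' >/dev/null
python3 -m jog '{"deltas":[[[-0.5,-1,0],[0,0,0],40],[[-0.5,-1,0],[0,0,0],40],[[-0.5,-1,0],[0,0,0],40],[[-0.5,-1,0],[0,0,0],40],[[-0.5,-1,0],[0,0,0],40],[[-0.5,-1,0],[0,0,0],40],[[0,0,0],[0,0,0],40],[[0,0,0],[0,0,0],40]]}' >/dev/null;python3 p.py
python3 - <<'E'
from m import *
n=cam("top");P=pts(*n);c=n[0]; v,u=np.mgrid[0:384,0:512]; cr=(u>135)&(u<222)&(v>145)&(v<230); z=P[...,2]
meas(n,66,cr&(z>60)&(z<74),3); meas(n,94,cr&(z>86)&(z<102)); save(c,"t3",(130,110,410,245),2.8)
c,R,t=cam("scene"); save(c,"s5",(170,110,350,290),3.3)
E
```

```text
t: 77.6
position: [494.2, 345.1, 83.1]
ee_rot: [-0.0, 0.943, 0.334, 0.0]
wrist_force: [0.5, 0.2, -0.5]
opening: 11.5
gripper_force: 25.0
t 77.6 pos [494.2 345.1  83.1] yawY -50.97 tilt [0. 0.] F [ 0.5  0.2 -0.5] open 11.5 g 25.0 j [0.42 0.48 1.59 0.   1.07 1.31]
go [-0.01  0.02  0.02] turn -0.0
t 79.85 pos [419.8 120.4 183.6] yawY -51.0 tilt [0.002 0.   ] F [-0.2 -0.5 -0.6] open 39.9 g 0.0 j [0.02 0.09 1.86 0.   1.19 0.91]
  n 59 mean [562.3 261.2] px 194.0 171.0 rect (array([562.4, 261.4]), array([42.9, 12.5]), 38.8)
  n 56 mean [471.  373.9] px 157.0 200.0 rect (array([471.6, 373.5]), array([44. , 12.7]), 37.5)
  n 15 mean [531.8 374.3] px 157.0 181.0 rect (array([530.9, 374.1]), array([13.2,  8.6]), 45.3)
  n 55 mean [493.8 344.4] px 164.0 192.0 rect (array([494.2, 344.6]), array([40.8, 12.1]), 39.1)
```

View pics/t3.png

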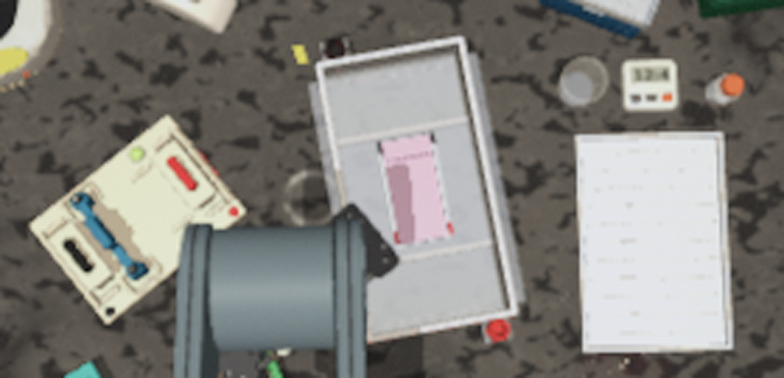

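View pics/s5.png

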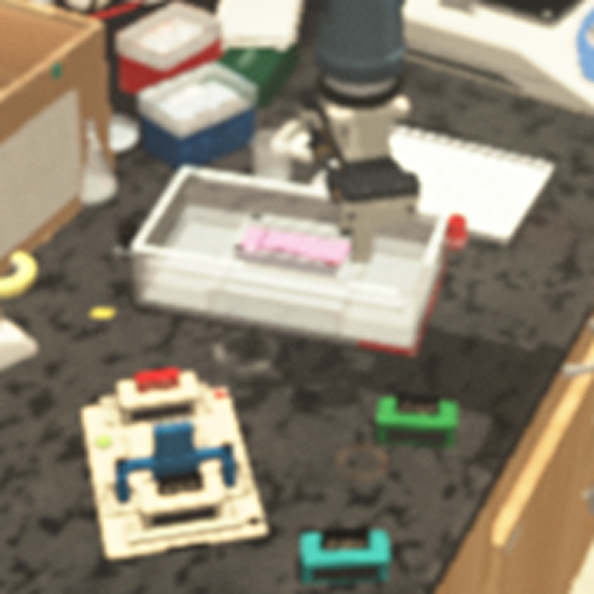

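The gates and comb are back in their seats (stand at lower left). The gel tray is centred in the tank, the drip tray is empty, and the bystanders haven't moved. Handing in.

```bash
python3 -c "
from plant import robot
print(robot.close_job())"
```

```text
the job is handed in; nothing more can be done
None
```

The job is done and handed in at about 80 s: the gel tray sits centred and square on the tank deck with its wells at the black end, both gates and then the comb are back in their seats, and the timer, dropper and beaker are undisturbed.

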